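# Free the sagging bolt of a bench cage and hold its gate ajar

## Robot

A 6-joint arm with a two-finger parallel gripper is mounted at the origin on the work surface. World frame = base frame: x ahead of the robot, y to its left, z up, the work surface at z = 0. Lengths are in m, angles in degrees, forces in N, time in s.
With the tool pointing down it reaches from about 0.3 to 0.85 m from the base axis. Payload 4.2 kg.
Tool frame: the origin (TCP) lies on the centre line of the jaws, within the pads' length; the fingertips stand 22 mm ahead of it and the grasp point (between the pads) lies 3 mm ahead of it; x points along the fingers, z is the direction in which the jaws open and shut, and the axes are right-handed (so a half turn about x gives the same grasp; the last joint's range is limited). The gripper opens to 91 mm and grips with 3 to 60 N. Pads are 32 mm wide; open, the fingers measure 118 mm over their backs; the gripper's body (76 mm by 178 mm) begins 60 mm behind the grasp point.
Start: joints at [-64.802, 18.312, 89.639, -0, 72.044, -1.146], TCP at [0.255, -0.515, 0.236] pointing down, gripper open.
Joint ranges: [-177.97, 177.97], [-48.28, 115.42], [12.27, 149.76], [-77.06, 257.06], [2.81, 150.46], [-146.56, 146.56]. Speed limits (degrees/s): [147.25, 147.25, 180, 180, 180, 180].

## Interface

Orientations are given as a 3x3 rotation matrix whose columns are the frame's x, y, z axes.
In Python, from workcell import sensors, viewer, workorder gives the robot as it stands.
- The arm moves only by the tool servo_tool, never from a script. Its argument "targets" is a list of rows, each a list of 7 numbers: the finger opening in mm, from 0 to 91.2, then the shift along the world's x, y, z in mm, then the turn, a rotation vector about the world's x, y, z in degrees. In form: [[fingers, x, y, z, ax, ay, az], ...]. A call has exactly 5 rows; each row is the pose to reach, as a shift and turn from the pose measured when the call began; what a row does not reach only later rows make up. A row lasts 1/8 s, in which the tool goes at most 62.5 mm and 10.7 degrees, less where a joint would pass 70% of its speed; a pose out of reach is approached as far as the arm can. A call with a gripper value outside its range is refused whole. The fingers move at their own pace and stop on an object; the grip force is fixed at half the most. Time passes only in rows, so rows that repeat a pose let the fingers close, or fill a call up. It gives the time, the measured TCP pose, the force and the opening at its end, in the units of the state.
- sensors.sense(): the state, without advancing time (a new reading comes with each control period).
- viewer.get_image(name): name is "scene" or "side" or "wrist"; returns a dict with "img" (420x560x3 uint8, red, green, blue), "z_map" (420x560 float32, m along the optical axis (not along the pixel's ray), 0 where there is no reading), "fx", "fy", "cx", "cy" (pixels), "world_from_camera" (4x4, takes a point from camera to world coordinates). Camera axes: x right, y up, looking along -z (the intrinsics and any distortion apply to the point x, -y, -z); pixel columns grow to the right and rows downward; lengths in m; the calibration is good to about 2 mm. The wrist camera is an equidistant fisheye: a pixel r from the principal point sees the ray r / f radians off the axis. A picture is of the moment at which its call begins.
- workorder.job_done(): hands the job in, once; it reports no verdict.
The state is a dict: "clock": time; "joint_positions": joint angles; "joint_vel": joint speeds; "effort": joint torques, N m; "position": TCP position; "eef_rot": TCP orientation; "ft_force": force on the tool from outside, world axes, zero at the start; "torque": the same for the moment, N m; "finger_gap": finger opening in m.
Only numpy, scipy, OpenCV 4.12 (cv2) and the standard library are available. Lean on these libraries where they do the work, as an engineer would, in place of code of your own. Each camera call takes 0.05 s, during which the arm holds its last target.

## Task

Lift the loose lid off the small steel cage by its knob and, without dropping it, lay it right way up and flat on bare bench beside the cage. Then grip the upright handle of the gate's sagging barrel bolt, lift it so that the bolt's hooked toe clears the bent keeper while you pull the bolt back towards the gate's hinges as far as it goes, and by that same handle swing the gate ajar, so that its free edge stands about 45 mm out from the closed position. Finish while still gripping the handle and holding the gate still like that (its spring would shut it), leaving the other things where they are, including the amplifier in the cage.

Things in the scene. Friction and masses are not known exactly. Their poses are not given: they have to be found in the camera images.
- cage: Grey steel bench cage, fixed, 170 mm deep (x) by 250 wide (y). Origin: centre of its underside, on the bench. Its front (-x side) holds the gate, in the plane x = -78 mm, y from +104 to -55; y runs left along the front as the cage's x points away from it. Four 14 mm corner posts, 158 mm tall, carry the lid; its walls are 90 mm high. Beside the gate, y from -58 to -111, is a fixed panel 58 mm high.
- keeper (a point): Middle of the bent keeper's lip, at its top, 73 mm above the bench, at cage x = -78, y = -81 mm. The keeper stands on the fixed panel: an open-topped channel along y, two cheeks up to 90 mm high from y = -75 to -107 mm, 19 mm apart, which takes the bolt's end; the lip stands across it.
- lid: Loose plain aluminium lid, 184 mm (x) by 264 (y), 0.3 to 0.6 kg, on the corner posts, axes along the cage's. Skirt 15 mm deep, 3 thick, about 4 mm play round the cage. Origin: centre of the skirt's lower edge, 143 mm above the bench on the cage, 0 when flat on the bench; top face 19 mm above the origin. It covers the bolt handle. The bench about x 0.52, y 0.27 m is bare.
- lid_knob (a point): Centre of the black knob head in the middle of the lid: a cylinder 28 mm in diameter and 20 mm high, from 29 to 49 mm above the lid's origin (this point at 39 mm), on a 16 mm stem.
- gate: Steel barred gate, 160 mm wide, 58 high, in the cage's front. Origin on the hinge axis at bench level; its free edge is 160 mm off towards its own -y. Two staples that guide the bolt stand on its top rail, 25 mm wide across the gate, up to 111 mm above the bench, 60 and 147 mm from the hinge axis.
- gate_hinge (a point): Point on the gate's upright hinge axis, at cage x = -78 mm, y = +105 mm, 80 mm above the bench.
- gate_swing (a joint): Angle of the gate, rad: 0 shut, growing as it opens outwards to the cage's -x side, turning clockwise seen from above; limit 1.3. A spring shuts it with 0.23 N m when closed, plus 0.25 N m per rad. A free edge 45 mm out is 0.28 rad.
- bolt: Dark steel barrel bolt, 0.2 to 0.33 kg, in the gate's staples. Origin on the rod's axis under the handle; shot and hanging low: 135 mm from the hinge axis, 80 above the bench. Rod 12 mm thick, 80 mm to the hinge side (+y), 75 to the keeper (-y); a 10 mm toe, 60 to 70 mm out, hangs to 18 mm below the axis behind the lip. The handle is an upright round post, 16 mm thick, top 70 mm above the axis.
- bolt_handle (a point): Centre of the handle's top, 150 mm above the bench when the bolt hangs low. The post is free all round and from above once the lid is off: grip its upper 30 mm.
- bolt_draw (a joint): How far the bolt is drawn towards the hinge (+y of the gate), m: near 0 shot, 0.048 at the stop; friction about 1.2 N. Unless lifted, its toe catches on the lip after some 6 mm. From 0.032 on it is clear of the keeper and the gate can swing.
- bolt_lift (a joint): How far the bolt is raised in its worn staples, m: 0 hanging low, 0.019 at the upper stop; it falls by its weight. The toe clears the lip from about 0.012.
- amplifier: Finned aluminium amplifier, 75 by 100 by 38 mm, standing on the cage's floor; origin: centre of its underside. To be left alone.
- tape: Black tape roll lying flat on the bench, 68 mm in diameter, 19 mm high; origin: centre of its underside. To be left alone.
- fob: Grey car key fob, 62 by 36 by 14 mm, on the bench; origin: centre of its underside. To be left alone.
- control_box: Black car control unit, 110 by 70 by 32 mm with a white plug at its -x end, on the bench beyond the cage; origin: centre of its underside. To be left alone.

How it is judged (in metres and radians):
On the way, in this order (a step that is already met when the one before it is completed fails the run):
1. the lid lies right way up and flat on the bench beside the cage, let go, with the gate still bolted (height (world z) of lid between -0.006 and 0.008 m and angle between lid's own z axis and vertical below 0.08 rad and horizontal distance between lid and cage above 0.15 m and contact force between the fingers and lid below 0.2 N and value of joint gate_swing below 0.08 rad and value of joint bolt_draw below 0.02 m), for 0.2 s.
2. the bolt, held by its handle and lifted, passes over the keeper's lip (value of joint bolt_lift above 0.0085 m and value of joint bolt_draw between 0.012 and 0.045 m and contact force between the fingers and bolt above 0.5 N), for 0.02 s.
3. the bolt is drawn back clear of the keeper, gate not yet swung (value of joint bolt_draw above 0.038 m and value of joint gate_swing below 0.12 rad), for 0.05 s.
At the end, for the whole second after the job is handed in: Lid right way up, flat (0.08 rad) on the bench, 150 mm or more from the cage centre to centre, let go, at rest; bolt drawn 36 mm or more; gate still (0.08 rad/s), 0.17 to 0.42 rad open (free edge 27 to 65 mm out), fingers on the bolt (over 1 N), no loose thing touching the gate (height (world z) of lid between -0.006 and 0.008 m and angle between lid's own z axis and vertical below 0.08 rad and horizontal distance between lid and cage above 0.15 m and contact force between the fingers and lid below 0.2 N and value of joint gate_swing between 0.17 and 0.42 rad and velocity of joint gate_swing between -0.08 and 0.08 rad/s and value of joint bolt_draw above 0.036 m and contact force between the fingers and bolt above 1 N and linear speed of lid below 0.03 m/s and contact force between gate and lid below 0.3 N and contact force between gate and amplifier below 0.3 N and contact force between gate and tape below 0.3 N and contact force between gate and fob below 0.3 N and contact force between gate and control_box below 0.3 N); the arm keeps its last pose, push and grip.
It fails at once if the lid is dropped (linear speed of lid above 0.6 m/s and contact force between the fingers and lid below 0.2 N).
It fails at once if the amplifier is moved by more than 20 mm (distance of amplifier from where it was at the start of the episode above 0.02 m).
It fails at once if the tape is moved by more than 20 mm (distance of tape from where it was at the start of the episode above 0.02 m).
It fails at once if the fob is moved by more than 20 mm (distance of fob from where it was at the start of the episode above 0.02 m).
It fails at once if the control box is moved by more than 20 mm (distance of control_box from where it was at the start of the episode above 0.02 m).
It also fails if it takes over 58 s, if anything falls off the work surface, if the arm or the gripper's body presses on something with over 40 N, if the wrist force passes 120 N, or if a joint passes its speed limit or range.

## Working session

There is one attempt and no reset: what is moved stays moved. The work goes in short steps, Python scripts to look and compute and a tool call to move; the robot and the scene stay as the last step left them, time stands still between calls to the robot, and variables do not carry over. Pictures are saved under pics/ and viewed, and the job is handed in when it is done.

Besides the shell and the picture viewer there is one more tool, called after ">>>" as name(argument=value, ...), one argument or row to a line, values as JSON. servo_tool: Moves the arm, as the interface text tells. Its arguments: {"type":"object","properties":{"targets":{"type":"array","items":{"type":"array","items":{"type":"number"}}}},"required":["targets"]}

```bash
mkdir -p pics
cat > h.py <<'E'
import numpy as np, cv2
from workcell import sensors, viewer, workorder
def grab(n,f=None):
    d=viewer.get_image(n)
    if f: cv2.imwrite('pics/'+f, d['img'][:,:,::-1])
    return d
def pts(d):
    z=d['z_map']; H,W=z.shape
    v,u=np.mgrid[:H,:W]
    X=(u-d['cx'])/d['fx']*z; Y=-(v-d['cy'])/d['fy']*z
    P=np.stack([X,Y,-z,np.ones_like(z)],-1)
    return (P@np.array(d['world_from_camera']).T)[...,:3]
E
python3 - <<'E'
from h import *
for n in ['scene','side','wrist']:
    d=grab(n,n+'0.png'); print(n,d['fx'],d['fy'],d['cx'],d['cy'],np.round(d['world_from_camera'],3).tolist(),(d['z_map']>0).mean(),[k for k in d])
print(sensors.sense())
E
```

```text
scene 431.55905751392777 431.55905751392777 282.52334675895094 205.85189999905012 [[0.225, -0.834, 0.504, 1.271], [0.974, 0.192, -0.116, -0.108], [-0.0, 0.517, 0.856, 1.258], [0.0, 0.0, 0.0, 1.0]] 0.898639455782313 ['img', 'z_map', 'fx', 'fy', 'cx', 'cy', 'world_from_camera']
side 483.3081506824434 483.3081506824434 282.2248624928008 207.8894759062178 [[0.963, 0.159, -0.216, 0.315], [-0.268, 0.534, -0.802, -1.109], [-0.012, 0.831, 0.557, 0.917], [0.0, 0.0, 0.0, 1.0]] 0.9961054421768708 ['img', 'z_map', 'fx', 'fy', 'cx', 'cy', 'world_from_camera']
wrist 325.19226210127806 325.19226210127806 279.89756280790914 210.9498089019219 [[0.444, 0.858, 0.259, 0.328], [-0.896, 0.426, 0.126, -0.479], [-0.002, -0.289, 0.957, 0.384], [0.0, 0.0, 0.0, 1.0]] 0.9959013605442177 ['img', 'z_map', 'fx', 'fy', 'cx', 'cy', 'world_from_camera']
{'clock': 0.15, 'joint_positions': array([-6.48011654e+01,  1.83410554e+01,  8.96884510e+01,  1.32446546e-03,
        7.20435635e+01, -1.14565610e+00]), 'joint_vel': array([-0.01769475, -0.20046717, -0.22066757, -0.04602541, -0.04816735,
       -0.0888304 ]), 'effort': array([ 3.32559075e-04, -4.12773228e+01, -2.32155097e+01,  7.27358717e-02,
        4.33355744e-02, -1.09521038e-04]), 'position': array([ 0.25503186, -0.51497224,  0.23534804]), 'eef_rot': array([[-5.23079610e-04,  8.96145292e-01,  4.43760455e-01],
       [ 1.16330890e-03,  4.43760761e-01, -8.96144539e-01],
       [-9.99999187e-01,  4.74755494e-05, -1.27461600e-03]]), 'ft_force': array([ 0.57558544, -0.00579009,  0.22013897]), 'torque': array([-0.02037243,  0.04405472,  0.02488286]), 'finger_gap': 0.09100766851314138}
```

View pics/scene0.png

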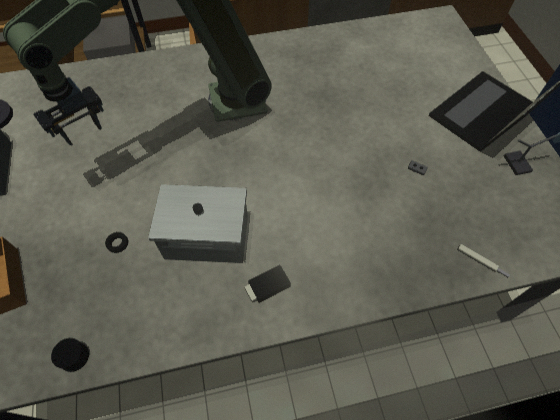

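View pics/side0.png

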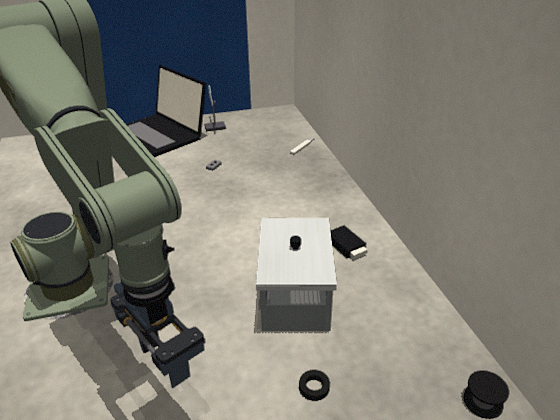

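The scene view shows the lid at about (150–247, 185–240) with its knob at (198, 209), the tape at (117, 242), the control box at (268, 283) and the fob at (417, 168). In the side view the lid is at (260–335, 218–290) with the knob at (295, 241). Next I measure them.

```bash
cat > m1.py <<'E'
from h import *
for n in ['scene','side']:
    d=grab(n); P=pts(d); g=d['img'].astype(int).sum(2)
    m=(P[...,2]>0.15)&(P[...,2]<0.172)&(P[...,0]>0.35)&(P[...,0]<.9)&(abs(P[...,1])<.35)&(d['z_map']>0)
    m=cv2.morphologyEx(m.astype(np.uint8),cv2.MORPH_OPEN,np.ones((3,3)))
    k,l,s,c=cv2.connectedComponentsWithStats(m); i=1+s[1:,4].argmax(); m=(l==i)
    q=P[m]; r=cv2.minAreaRect((q[:,:2]*1000).astype(np.float32)); 
    print(n,m.sum(),'z',np.median(q[:,2]),'rect',r)
    c0=np.array(r[0])/1000
    near=np.hypot(P[...,0]-c0[0],P[...,1]-c0[1])<0.035
    kn=near&(P[...,2]>0.172)&(P[...,2]<.23)
    kq=P[kn]; print('knob',kn.sum(),kq.mean(0),kq.max(0),kq.min(0)); t=kq[kq[:,2]>kq[:,2].max()-.006]; print('top',t.mean(0),len(t))
    # bench objects
    dk=(P[...,2]>0.006)&(P[...,2]<0.06)&(P[...,0]>0.25)&(P[...,0]<1.1)&(P[...,1]>-.5)&(P[...,1]<.6)
    k,l,s,c=cv2.connectedComponentsWithStats(dk.astype(np.uint8))
    for i in range(1,k):
        if s[i,4]>40: qq=P[l==i]; print(' obj',s[i],np.round(np.median(qq,0),3),np.round(qq.min(0),3),np.round(qq.max(0),3))
E
python3 m1.py
```

```text
scene 4896 z 0.1621343940483453 rect ((589.3704833984375, -204.34310913085938), (265.5277404785156, 188.6246795654297), 74.08409118652344)
knob 86 [ 0.59282016 -0.20374968  0.18871557] [ 0.6046602  -0.1909945   0.19794437] [ 0.57660779 -0.21727904  0.17402046]
top [ 0.58982562 -0.20375176  0.19360666] 30
 obj [407 159  21  15 166] [0.489 0.564 0.015] [0.448 0.531 0.006] [0.521 0.6   0.023]
 obj [160 208  88  54 662] [ 0.668 -0.205  0.034] [ 0.544 -0.348  0.006] [ 0.707 -0.061  0.06 ]
 obj [112 232  17  20 187] [ 0.555 -0.476  0.018] [ 0.514 -0.5    0.006] [ 0.583 -0.454  0.025]
 obj [176 242  40   6 161] [ 0.631 -0.233  0.038] [ 0.598 -0.304  0.006] [ 0.652 -0.183  0.049]
 obj [458 244  14  14  89] [0.825 0.587 0.013] [0.805 0.572 0.006] [0.853 0.599 0.021]
 obj [ 244  264   47   38 1013] [ 0.804 -0.047  0.031] [ 0.741 -0.116  0.006] [0.845 0.021 0.042]
side 5027 z 0.16237646175274667 rect ((591.0853881835938, -201.5301055908203), (272.86285400390625, 183.86183166503906), 73.87273406982422)
knob 125 [ 0.58900137 -0.20732623  0.18755787] [ 0.60417042 -0.18601143  0.19644477] [ 0.576709   -0.22003784  0.17290905]
top [ 0.59032965 -0.20400752  0.19277769] 62
 obj [206 159  16  11  95] [0.489 0.562 0.015] [0.46  0.532 0.006] [0.523 0.6   0.023]
 obj [331 225  37  33 787] [ 0.797 -0.061  0.031] [ 0.757 -0.116  0.006] [0.848 0.026 0.038]
 obj [289 290  34  13 389] [ 0.604 -0.242  0.023] [ 0.56  -0.285  0.006] [ 0.662 -0.2    0.047]
 obj [ 261  313   71   17 1085] [ 0.557 -0.322  0.034] [ 0.475 -0.349  0.006] [ 0.639 -0.295  0.06 ]
 obj [299 369  31  25 361] [ 0.548 -0.475  0.018] [ 0.514 -0.5    0.006] [ 0.581 -0.451  0.023]
```

>>> servo_tool(
  targets=[
    [91,34,31,10,0,0,5],
    [91,68,62,20,0,0,10],
    [91,102,93,25,0,0,15],
    [91,136,124,25,0,0,20],
    [91,170,155,25,0,0,25],
  ],
)

```text
clock: 0.88
position: [0.4261, -0.359, 0.2607]
eef_rot: [[-0.0, 0.622, 0.783], [0.0, 0.783, -0.622], [-1.0, -0.0, -0.0]]
ft_force: [0.9, -1.0, 0.1]
finger_gap: 0.0909
```

>>> servo_tool(
  targets=[
    [91,34,31,0,0,0,5],
    [91,68,62,0,0,0,10],
    [91,102,93,0,0,0,15],
    [91,136,124,0,0,0,20],
    [91,164,155,0,0,0,23],
  ],
)

```text
clock: 1.5
position: [0.5912, -0.2028, 0.2604]
eef_rot: [[-0.001, 0.265, 0.964], [0.0, 0.964, -0.265], [-1.0, -0.0, -0.001]]
ft_force: [0.1, 0.4, -0.1]
finger_gap: 0.0908
```

```bash
cat >> h.py <<'E'
def wpts(d):
    z=d['z_map']; H,W=z.shape
    v,u=np.mgrid[:H,:W]
    a=(u-d['cx'])/d['fx']; b=(v-d['cy'])/d['fy']; r=np.hypot(a,b); s=np.where(r>1e-9,np.tan(r)/np.maximum(r,1e-9),1)
    P=np.stack([a*s*z,-b*s*z,-z,np.ones_like(z)],-1)
    return (P@np.array(d['world_from_camera']).T)[...,:3]
E
python3 - <<'E'
from h import *
d=grab('wrist','w1.png'); P=wpts(d); s=sensors.sense(); print(s['position'])
for (x,y) in [(.59,-.204)]:
    m=(np.hypot(P[...,0]-x,P[...,1]-y)<.04)&(P[...,2]>.185)&(P[...,2]<.2)
    q=P[m]; print(m.sum(), q.mean(0), cv2.minEnclosingCircle((q[:,:2]*1000).astype(np.float32)))
E
```

```text
[ 0.59433405 -0.19875147  0.26004408]
1144 [ 0.58857759 -0.20123864  0.19143409] ((588.2955932617188, -202.17742919921875), 13.796309471130371)
```

View pics/w1.png

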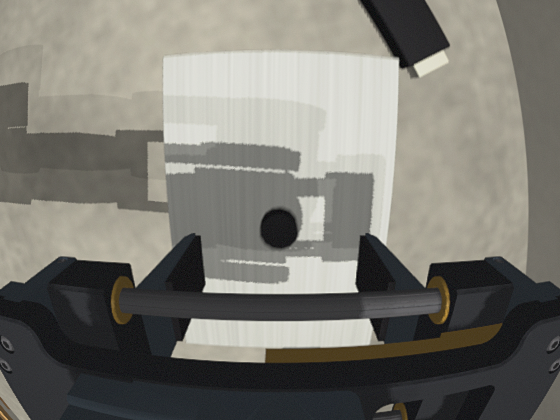

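The wrist view shows the black knob head centred at (279, 229), between the open fingers. Its circle has a radius of 13.8 mm and its top is at 191 mm, both matching the given sizes. I'll go down onto it.

>>> servo_tool(
  targets=[
    [91,-5,-4,-15,0,0,0],
    [91,-5,-4,-35,0,0,0],
    [91,-5,-4,-55,0,0,0],
    [91,-5,-4,-70,0,0,0],
    [60,-5,-4,-70,0,0,0],
  ],
)

```text
clock: 2.17
position: [0.5886, -0.2026, 0.1887]
eef_rot: [[-0.0, 0.261, 0.965], [0.005, 0.965, -0.261], [-1.0, 0.005, -0.001]]
ft_force: [-0.5, 0.4, -1.3]
finger_gap: 0.084
```

>>> servo_tool(
  targets=[
    [40,0,0,0,0,0,0],
    [10,0,0,0,0,0,0],
    [10,0,0,0,0,0,0],
    [10,0,0,0,0,0,0],
    [10,0,0,0,0,0,0],
  ],
)

```text
clock: 2.8
position: [0.5886, -0.2027, 0.1889]
eef_rot: [[0.0, 0.261, 0.965], [0.005, 0.965, -0.261], [-1.0, 0.005, -0.001]]
ft_force: [-1.4, -0.0, -0.1]
finger_gap: 0.034
```

>>> servo_tool(
  targets=[
    [10,0,0,0,0,0,0],
    [10,0,0,0,0,0,0],
    [10,0,0,0,0,0,0],
    [10,0,0,5,0,0,0],
    [10,0,0,10,0,0,0],
  ],
)

```text
clock: 3.42
position: [0.5878, -0.2024, 0.1981]
eef_rot: [[-0.003, 0.261, 0.965], [0.006, 0.965, -0.261], [-1.0, 0.005, -0.004]]
ft_force: [0.3, 0.2, -6.1]
finger_gap: 0.0271
```

>>> servo_tool(
  targets=[
    [10,0,0,12,0,0,0],
    [10,0,0,26,0,0,0],
    [10,0,0,42,0,0,0],
    [10,0,0,60,0,0,0],
    [10,0,0,75,0,0,0],
  ],
)

```text
clock: 4.05
position: [0.5881, -0.2024, 0.2749]
eef_rot: [[-0.001, 0.261, 0.965], [0.005, 0.965, -0.261], [-1.0, 0.005, -0.002]]
ft_force: [0.3, 0.4, -5.7]
finger_gap: 0.0271
```

Run:
```python
from h import *
d=grab('side','s2.png');d=grab('scene','c2.png'); print(sensors.sense()['ft_force'],sensors.sense()['finger_gap'])
```

```text
[-0.46242717 -0.20941361 -6.57504791] 0.02725438478658358
```

View pics/s2.png

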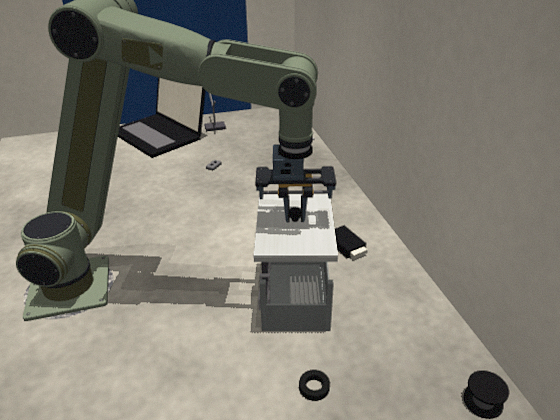

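View pics/c2.png

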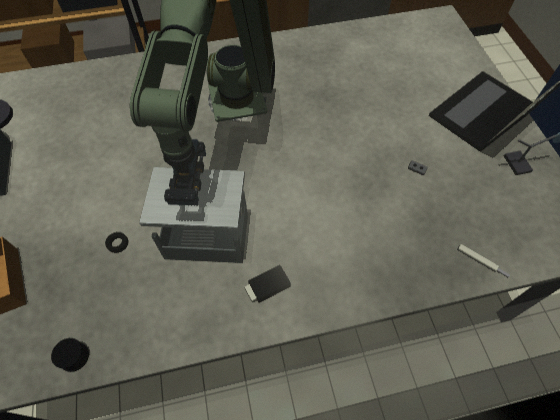

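The lid hangs level over the cage, at (140–245, 168–228) in the scene view. Next I carry it to the left.

>>> servo_tool(
  targets=[
    [10,-1,8,5,0,0,0],
    [10,-4,28,10,0,0,0],
    [10,-10,66,10,0,0,0],
    [10,-16,108,10,0,0,0],
    [10,-22,152,10,0,0,0],
  ],
)

```text
clock: 4.78
position: [0.5658, -0.0482, 0.2858]
eef_rot: [[0.001, 0.261, 0.965], [0.005, 0.965, -0.261], [-1.0, 0.005, -0.0]]
ft_force: [0.1, 0.3, -4.9]
finger_gap: 0.0272
```

>>> servo_tool(
  targets=[
    [10,-6,44,0,0,0,0],
    [10,-12,88,0,0,0,0],
    [10,-18,132,0,0,0,0],
    [10,-24,174,0,0,0,0],
    [10,-30,208,0,0,0,0],
  ],
)

```text
clock: 5.4
position: [0.5342, 0.1627, 0.2858]
eef_rot: [[0.0, 0.259, 0.966], [0.006, 0.966, -0.259], [-1.0, 0.006, -0.001]]
ft_force: [-0.8, 0.0, -5.2]
finger_gap: 0.0273
```

>>> servo_tool(
  targets=[
    [10,-4,34,-5,0,0,0],
    [10,-8,66,-25,0,0,0],
    [10,-12,92,-60,0,0,0],
    [10,-14,104,-98,0,0,0],
    [10,-14,107,-138,0,0,0],
  ],
)

```text
clock: 6.02
position: [0.5187, 0.2717, 0.1469]
eef_rot: [[0.0, 0.257, 0.966], [0.007, 0.966, -0.257], [-1.0, 0.006, -0.001]]
ft_force: [-0.6, 0.0, -6.0]
finger_gap: 0.027
```

>>> servo_tool(
  targets=[
    [10,0,0,-28,0,0,0],
    [10,0,0,-50,0,0,0],
    [10,0,0,-68,0,0,0],
    [10,0,0,-80,0,0,0],
    [10,0,0,-88,0,0,0],
  ],
)

```text
clock: 6.65
position: [0.5182, 0.2722, 0.0586]
eef_rot: [[-0.0, 0.257, 0.966], [0.007, 0.966, -0.257], [-1.0, 0.006, -0.002]]
ft_force: [-0.1, 0.3, -5.3]
finger_gap: 0.0273
```

Run:
```python
from h import *
d=grab('side','s3.png'); s=sensors.sense(); print(s['ft_force'],s['position'])
P=pts(d)
m=(np.hypot(P[...,0]-.52,P[...,1]-.27)<.22)&(P[...,2]>.02)&(P[...,2]<.045)&(P[...,1]<.5)
m=cv2.morphologyEx(m.astype(np.uint8),cv2.MORPH_OPEN,np.ones((3,3))).astype(bool)
q=P[m]; A=np.c_[q[:,:2],np.ones(len(q))]; c,*_=np.linalg.lstsq(A,q[:,2],rcond=None); print(m.sum(),c,np.median(q[:,2]),cv2.minAreaRect((q[:,:2]*1000).astype(np.float32)))
```

```text
[ 1.35952761  0.2516659  -6.63453164] [0.5180063  0.27190735 0.05782115]
2161 [0.0009756  0.00949758 0.02995584] 0.033069841345084616 ((519.2942504882812, 270.6937255859375), (268.6495361328125, 184.6427001953125), 74.13370513916016)
```

View pics/s3.png

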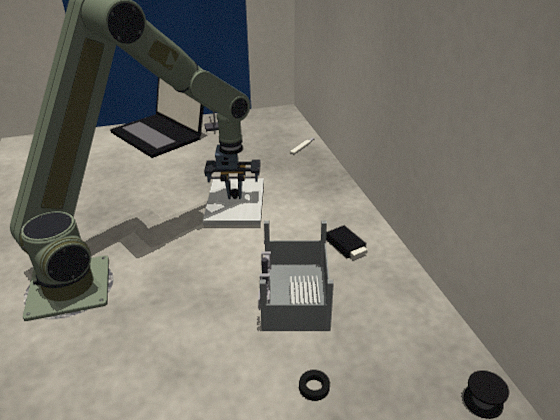

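The lid is level, with its top at 33 mm, so it has 12–14 mm left to go down. The open cage shows at (260–332, 222–330) in the side view.

>>> servo_tool(
  targets=[
    [10,0,0,-4,0,0,0],
    [10,0,0,-7,0,0,0],
    [10,0,0,-9,0,0,0],
    [10,0,0,-11,0,0,0],
    [10,0,0,-12,0,0,0],
  ],
)

```text
clock: 7.32
position: [0.518, 0.2719, 0.0459]
eef_rot: [[-0.001, 0.257, 0.966], [0.006, 0.966, -0.257], [-1.0, 0.006, -0.003]]
ft_force: [-1.2, -0.8, 0.5]
finger_gap: 0.0275
```

>>> servo_tool(
  targets=[
    [35,0,0,0,0,0,0],
    [60,0,0,0,0,0,0],
    [91,0,0,0,0,0,0],
    [91,0,0,0,0,0,0],
    [91,0,0,0,0,0,0],
  ],
)

```text
clock: 7.95
position: [0.5181, 0.2719, 0.046]
eef_rot: [[-0.001, 0.257, 0.966], [0.006, 0.966, -0.257], [-1.0, 0.006, -0.002]]
ft_force: [0.0, 0.4, -0.2]
finger_gap: 0.0721
```

>>> servo_tool(
  targets=[
    [91,0,0,0,0,0,0],
    [91,0,0,15,0,0,0],
    [91,0,0,45,0,0,0],
    [91,0,0,90,0,0,0],
    [91,0,0,140,0,0,0],
  ],
)

```text
clock: 8.57
position: [0.5178, 0.2718, 0.188]
eef_rot: [[-0.001, 0.257, 0.966], [0.006, 0.966, -0.257], [-1.0, 0.006, -0.002]]
ft_force: [1.4, -0.2, 0.1]
finger_gap: 0.091
```

Run:
```python
from h import *
d=grab('side','s4.png'); P=pts(d)
m=(np.hypot(P[...,0]-.52,P[...,1]-.27)<.22)&(P[...,2]>.008)&(P[...,2]<.028)&(P[...,1]<.5)
m=cv2.morphologyEx(m.astype(np.uint8),cv2.MORPH_OPEN,np.ones((3,3))).astype(bool)
q=P[m]; A=np.c_[q[:,:2],np.ones(len(q))]; c,*_=np.linalg.lstsq(A,q[:,2],rcond=None); print('lid',m.sum(),c,np.median(q[:,2]),cv2.minAreaRect((q[:,:2]*1000).astype(np.float32)))
e=grab('scene','c4.png'); Q=pts(e)
R=np.array([[np.cos(np.radians(-16)),-np.sin(np.radians(-16))],[np.sin(np.radians(-16)),np.cos(np.radians(-16))]])
for n,D,I in (('side',P,d),('scene',Q,e)):
    L=(D[...,:2]-np.array([.590,-.204]))@R   # cage coords
    reg=(abs(L[...,0])<.11)&(abs(L[...,1])<.14)
    tall=reg&(D[...,2]>.115)&(D[...,2]<.175)
    k,l,s,c=cv2.connectedComponentsWithStats(tall.astype(np.uint8))
    for i in range(1,k):
        mm=l==i
        if s[i,4]>6: print(n,s[i],'cage',np.round(L[mm].mean(0)*1000,1),L[mm].min(0).round(3),L[mm].max(0).round(3),'world',np.round(D[mm].mean(0),4),'z',D[mm][:,2].min().round(3),D[mm][:,2].max().round(3))
for f in ('s4','c4'):
    im=cv2.imread(f'pics/{f}.png'); r=im[210:340,240:350] if f=='s4' else im[180:275,140:265]
    cv2.imwrite(f'pics/{f}z.png',cv2.resize(r,None,fx=5 if f=='s4' else 6,fy=4.5 if f=='s4' else 6,interpolation=cv2.INTER_CUBIC))
```

```text
lid 2380 [-0.00166304  0.00645179  0.01931815] 0.020308970342108545 ((519.6212768554688, 271.5736999511719), (275.1759338378906, 184.22076416015625), 74.23092651367188)
side [264 220   6  17  93] cage [-76.6 115.8] [-0.084  0.109] [-0.07   0.127] world [ 0.5483 -0.0716  0.1401] z 0.116 0.161
side [321 220   6  16  87] cage [ 78.6 115.3] [0.072 0.11 ] [0.086 0.13 ] world [ 0.6974 -0.1148  0.1409] z 0.116 0.162
side [261 257   7  15  87] cage [-76.6 -30.3] [-0.085 -0.039] [-0.07  -0.019] world [ 0.508  -0.2121  0.1373] z 0.116 0.152
side [260 279   6  19 107] cage [ -77.2 -120.4] [-0.084 -0.127] [-0.071 -0.106] world [ 0.4826 -0.2984  0.1422] z 0.116 0.16
side [327 279   7  19 116] cage [  78.  -120.5] [ 0.071 -0.126] [ 0.085 -0.108] world [ 0.6318 -0.3414  0.1425] z 0.115 0.162
scene [162 187   8  12  66] cage [ -74.4 -116.8] [-0.087 -0.127] [-0.069 -0.11 ] world [ 0.4863 -0.2958  0.1429] z 0.115 0.163
scene [192 190   7  11  53] cage [-74.4 -28. ] [-0.086 -0.042] [-0.068 -0.02 ] world [ 0.5107 -0.2104  0.1359] z 0.115 0.153
scene [239 190   6  12  61] cage [-75.1 117.8] [-0.086  0.11 ] [-0.069  0.124] world [ 0.5503 -0.0701  0.143 ] z 0.115 0.161
scene [151 232  10  12  73] cage [  80.4 -116.4] [ 0.067 -0.126] [ 0.086 -0.111] world [ 0.6352 -0.3381  0.1429] z 0.115 0.162
scene [234 236   6  11  58] cage [ 80.9 118.7] [0.071 0.11 ] [0.087 0.125] world [ 0.7005 -0.1122  0.1442] z 0.117 0.162
```

View pics/s4z.png

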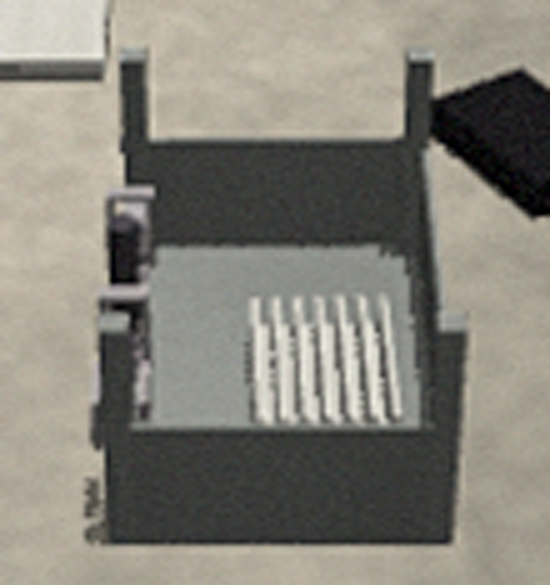

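View pics/c4z.png

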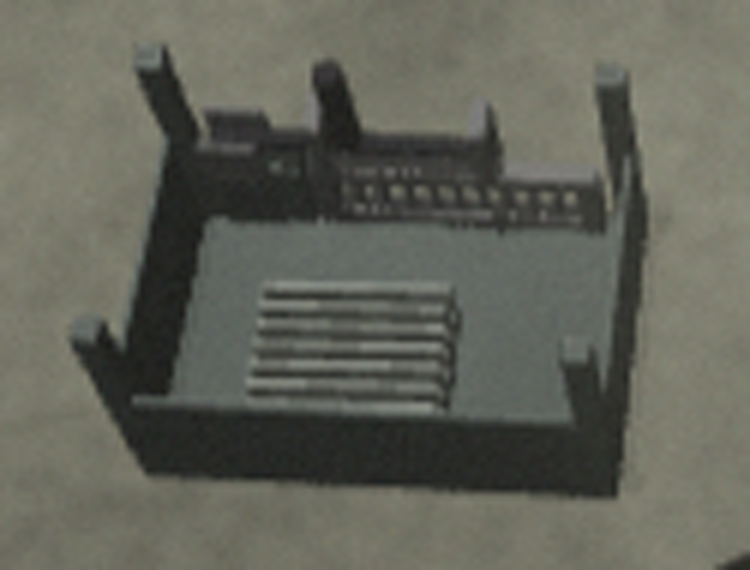

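The lid is down: its top measures 20 mm and it is flat, with the centre at (0.520, 0.272). The zoomed views show the posts, and the dark handle post between the front staples, at (325, 75) in the scene zoom. In cage coordinates the handle measures (−77, −29), where (−78, −30) is expected. That confirms a cage yaw of −16° and a handle at about (0.507, −0.2115). I'll move over it with the jaws along the gate.

>>> servo_tool(
  targets=[
    [91,0,-12,25,0,0,-5],
    [91,-1,-45,50,0,0,-12],
    [91,-2,-90,62,0,0,-20],
    [91,-3,-138,62,0,0,-29],
    [91,-4,-186,62,0,0,-38],
  ],
)

```text
clock: 9.3
position: [0.5168, 0.0861, 0.2557]
eef_rot: [[0.017, 0.8, 0.599], [0.003, 0.599, -0.8], [-1.0, 0.016, 0.008]]
ft_force: [0.1, 0.5, -0.7]
finger_gap: 0.0906
```

>>> servo_tool(
  targets=[
    [91,-1,-48,0,0,0,-9],
    [91,-2,-96,0,0,0,-18],
    [91,-3,-144,0,0,0,-27],
    [91,-4,-192,0,0,0,-36],
    [91,-5,-236,0,0,0,-45],
  ],
)

```text
clock: 9.93
position: [0.5113, -0.1514, 0.256]
eef_rot: [[0.014, 0.989, -0.148], [-0.01, -0.148, -0.989], [-1.0, 0.016, 0.008]]
ft_force: [1.0, -0.1, 0.1]
finger_gap: 0.0913
```

>>> servo_tool(
  targets=[
    [91,-1,-22,0,0,0,-3],
    [91,-2,-44,-5,0.5,0.8,-7.5],
    [91,-4,-60,-15,0.5,0.8,-7.5],
    [91,-4,-60,-20,0.5,0.8,-7.5],
    [91,-4,-60,-20,0.5,0.8,-7.5],
  ],
)

```text
clock: 10.55
position: [0.5069, -0.2106, 0.2354]
eef_rot: [[-0.002, 0.962, -0.275], [-0.002, -0.275, -0.962], [-1.0, -0.001, 0.002]]
ft_force: [0.2, 0.2, 0.3]
finger_gap: 0.0909
```

Run:
```python
from h import *
d=grab('wrist','w5.png'); P=wpts(d); s=sensors.sense(); print(s['position'],s['eef_rot'].round(3).tolist())
m=(np.hypot(P[...,0]-.507,P[...,1]+.2115)<.03)&(P[...,2]>.141)&(P[...,2]<.157)
q=P[m]; print(m.sum(), q.mean(0), cv2.minEnclosingCircle((q[:,:2]*1000).astype(np.float32)))
```

```text
[ 0.5072161  -0.21060059  0.23581995] [[-0.001, 0.962, -0.274], [-0.002, -0.274, -0.962], [-1.0, -0.0, 0.002]]
357 [ 0.50800232 -0.20906734  0.14889477] ((506.95086669921875, -208.73550415039062), 7.872058868408203)
```

View pics/w5.png

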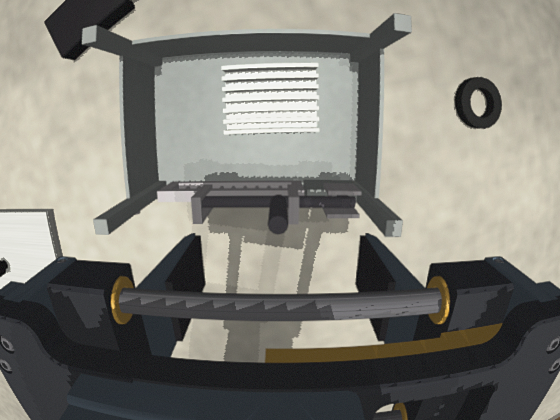

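The wrist view shows the cage square to the jaws. The handle top is at (278, 228), between the fingers, and measures (0.507, −0.209, 0.149) with a 7.9 mm radius. That agrees with the other views, so I'll go down and grip.

>>> servo_tool(
  targets=[
    [91,0,0,-15,0,0,0],
    [91,0,0,-40,0,0,0],
    [91,0,0,-65,0,0,0],
    [91,0,0,-83,0,0,0],
    [91,0,1,-91,0,0,0],
  ],
)

```text
clock: 11.22
position: [0.5065, -0.2088, 0.1432]
eef_rot: [[-0.003, 0.962, -0.274], [-0.001, -0.274, -0.962], [-1.0, -0.003, 0.002]]
ft_force: [-0.6, -0.2, -0.3]
finger_gap: 0.0909
```

>>> servo_tool(
  targets=[
    [60,0,0,0,0,0,0],
    [30,0,0,0,0,0,0],
    [3,0,0,0,0,0,0],
    [3,0,0,0,0,0,0],
    [3,0,0,0,0,0,0],
  ],
)

```text
clock: 11.85
position: [0.5066, -0.2088, 0.1434]
eef_rot: [[-0.003, 0.962, -0.274], [-0.001, -0.274, -0.962], [-1.0, -0.002, 0.002]]
ft_force: [0.1, -0.2, -0.3]
finger_gap: 0.0437
```

>>> servo_tool(
  targets=[
    [3,0,0,0,0,0,0],
    [3,0,0,0,0,0,0],
    [3,0,0,0,0,0,0],
    [3,0,0,0,0,0,0],
    [3,0,0,0,0,0,0],
  ],
)

```text
clock: 12.48
position: [0.5066, -0.2089, 0.1434]
eef_rot: [[-0.003, 0.962, -0.274], [-0.001, -0.274, -0.962], [-1.0, -0.002, 0.002]]
ft_force: [-0.6, 0.7, 0.2]
finger_gap: 0.015
```

>>> servo_tool(
  targets=[
    [3,0,0,3,0,0,0],
    [3,0,0,7,0,0,0],
    [3,0,0,11,0,0,0],
    [3,0,0,15.5,0,0,0],
    [3,0,0,15.5,0,0,0],
  ],
)

```text
clock: 13.1
position: [0.5066, -0.2089, 0.1594]
eef_rot: [[-0.003, 0.962, -0.274], [-0.001, -0.274, -0.962], [-1.0, -0.002, 0.002]]
ft_force: [-0.9, 0.3, -1.9]
finger_gap: 0.0152
```

Run:
```python
from h import *
s=sensors.sense(); print(s['position'],s['ft_force'],s['finger_gap'])
d=grab('scene','c6.png'); im=cv2.imread('pics/c6.png')[180:275,140:265]; cv2.imwrite('pics/c6z.png',cv2.resize(im,None,fx=6,fy=6,interpolation=cv2.INTER_CUBIC))
d=grab('side','s6.png'); im=cv2.imread('pics/s6.png')[210:340,240:350]; cv2.imwrite('pics/s6z.png',cv2.resize(im,None,fx=5,fy=4.5,interpolation=cv2.INTER_CUBIC))
```

```text
[ 0.50655864 -0.20887293  0.15939731] [-0.94629392  0.26194416 -1.93478798] 0.015238960616121622
```

View pics/c6z.png

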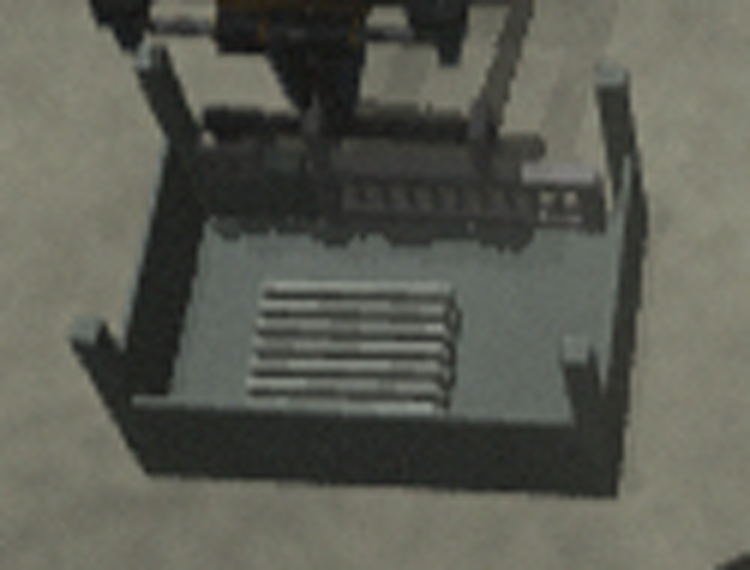

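The bolt has risen in its staples: the rod shows at about (205–495, 120) in the zoom, near the staple tops. It weighs about 2 N. Next I draw it along the gate towards the hinges, which is the direction (0.276, 0.961).

>>> servo_tool(
  targets=[
    [3,1.1,3.8,0,0,0,0],
    [3,2.5,8.6,0,0,0,0],
    [3,4.1,14.4,0,0,0,0],
    [3,5.8,20.2,0,0,0,0],
    [3,7.2,25.0,0,0,0,0],
  ],
)

```text
clock: 13.82
position: [0.5139, -0.1834, 0.159]
eef_rot: [[-0.003, 0.962, -0.273], [-0.001, -0.273, -0.962], [-1.0, -0.002, 0.002]]
ft_force: [0.6, -1.1, -2.7]
finger_gap: 0.0152
```

>>> servo_tool(
  targets=[
    [3,1.4,4.8,0,0,0,0],
    [3,2.8,9.6,0,0,0,0],
    [3,4.1,14.4,0,0,0,0],
    [3,5.2,18.0,0,0,0,0],
    [3,5.5,19.2,0,0,0,0],
  ],
)

```text
clock: 14.45
position: [0.5193, -0.1642, 0.159]
eef_rot: [[-0.003, 0.962, -0.273], [-0.002, -0.273, -0.962], [-1.0, -0.002, 0.003]]
ft_force: [-0.2, -3.7, -3.4]
finger_gap: 0.0152
```

>>> servo_tool(
  targets=[
    [3,0.3,1,0,0,0,0],
    [3,0.5,1.6,0,0,0,0],
    [3,0.5,1.6,0,0,0,0],
    [3,0.5,1.6,0,0,0,0],
    [3,0.5,1.6,0,0,0,0],
  ],
)

```text
clock: 15.08
position: [0.5194, -0.1642, 0.159]
eef_rot: [[-0.004, 0.962, -0.273], [-0.005, -0.273, -0.962], [-1.0, -0.002, 0.006]]
ft_force: [-0.8, -5.7, -0.8]
finger_gap: 0.0153
```

The bolt is at its stop: 46.5 mm drawn since the grip, with the force rising to 6 N. The position agrees with a draw of about 48 mm. Next I swing the gate on an arc about the hinge.

>>> servo_tool(
  targets=[
    [3,-2.4,0.8,0,0,0,-1.7],
    [3,-4.9,1.6,0,0,0,-3.4],
    [3,-7.3,2.6,0,0,0,-5.2],
    [3,-9.7,3.6,0,0,0,-6.9],
    [3,-11.3,4.2,0,0,0,-8],
  ],
)

```text
clock: 15.7
position: [0.5081, -0.16, 0.1592]
eef_rot: [[-0.004, 0.914, -0.405], [-0.005, -0.405, -0.914], [-1.0, -0.002, 0.006]]
ft_force: [1.5, -4.0, -1.7]
finger_gap: 0.0154
```

>>> servo_tool(
  targets=[
    [3,-2.8,1.3,0,0,0,-2],
    [3,-5.6,2.7,0,0,0,-4],
    [3,-8.3,4.3,0,0,0,-6],
    [3,-10.5,5.7,0,0,0,-8],
    [3,-11.3,6.3,0,0,0,-8.6],
  ],
)

```text
clock: 16.32
position: [0.4965, -0.1537, 0.1592]
eef_rot: [[-0.005, 0.843, -0.538], [-0.004, -0.538, -0.843], [-1.0, -0.002, 0.006]]
ft_force: [1.6, -4.6, -2.4]
finger_gap: 0.0153
```

>>> servo_tool(
  targets=[
    [3,0,0,0,0,0,0],
    [3,0,0,0,0,0,0],
    [3,0,0,0,0,0,0],
    [3,0,0,0,0,0,0],
    [3,0,0,0,0,0,0],
  ],
)

```text
clock: 16.95
position: [0.4966, -0.1536, 0.1592]
eef_rot: [[-0.005, 0.843, -0.538], [-0.004, -0.538, -0.843], [-1.0, -0.002, 0.006]]
ft_force: [0.9, -4.3, -2.2]
finger_gap: 0.0157
```

```bash
cat > chk.py <<'E'
from h import *
s=sensors.sense(); print(s['position'],s['ft_force'],s['finger_gap'],abs(s['joint_vel']).max())
h=np.array([.5439,-.0816]); r=s['position'][:2]-h; a=np.arctan2(r[1],r[0]); print('theta from tcp',np.radians(-106)-a, 'r',np.hypot(*r), 'draw~', .135-np.hypot(*r))
R=np.array([[np.cos(np.radians(-16)),-np.sin(np.radians(-16))],[np.sin(np.radians(-16)),np.cos(np.radians(-16))]])
for n in ('side','scene'):
    d=grab(n,n+'9.png'); P=pts(d); L=(P[...,:2]-np.array([.59,-.204]))@R
    # gate, top rail/rod region in front
    m=(L[...,0]<-.088)&(L[...,0]>-.15)&(L[...,1]>-.09)&(L[...,1]<.11)&(P[...,2]>.03)&(P[...,2]<.112)
    q=L[m]; print(n,m.sum(),'min x pt',q[q[:,0].argsort()[:6]].round(3).tolist())
    for lo in np.arange(-.06,.1,.02):
        w=q[(q[:,1]>=lo)&(q[:,1]<lo+.02)]
        if len(w)>2: print(round(lo+.01,2),len(w),np.median(w[:,0]).round(3),np.round(np.arctan2(-.078-np.median(w[:,0]),.105-np.median(w[:,1])),3))
    im=cv2.imread(f'pics/{n}9.png'); c=im[210:345,230:350] if n=='side' else im[160:280,130:265]
    cv2.imwrite(f'pics/{n}9z.png',cv2.resize(c,None,fx=4.4,fy=4.4,interpolation=cv2.INTER_CUBIC))
E
python3 chk.py
```

```text
[ 0.49655575 -0.15364453  0.15915744] [ 0.89532207 -4.33852829 -2.20805596] 0.015651759765550874 0.07829299475438597
theta from tcp 0.3021343382535284 r 0.08620842678327811 draw~ 0.048791573216721895
side 453 min x pt [[-0.133, -0.032], [-0.132, -0.031], [-0.132, -0.033], [-0.132, -0.033], [-0.132, -0.032], [-0.132, -0.036]]
-0.05 103 -0.12 0.276
-0.03 125 -0.119 0.284
-0.01 46 -0.108 0.255
0.01 67 -0.103 0.269
0.03 47 -0.096 0.238
0.05 44 -0.093 0.256
0.07 15 -0.091 0.332
scene 362 min x pt [[-0.133, -0.038], [-0.131, -0.039], [-0.13, -0.029], [-0.13, -0.036], [-0.129, -0.035], [-0.129, -0.033]]
-0.05 23 -0.115 0.242
-0.03 92 -0.116 0.267
-0.01 55 -0.109 0.267
0.01 50 -0.103 0.257
0.03 47 -0.098 0.256
0.05 50 -0.094 0.291
0.07 22 -0.091 0.34
0.09 4 -0.09 0.57
```

View pics/side9z.png

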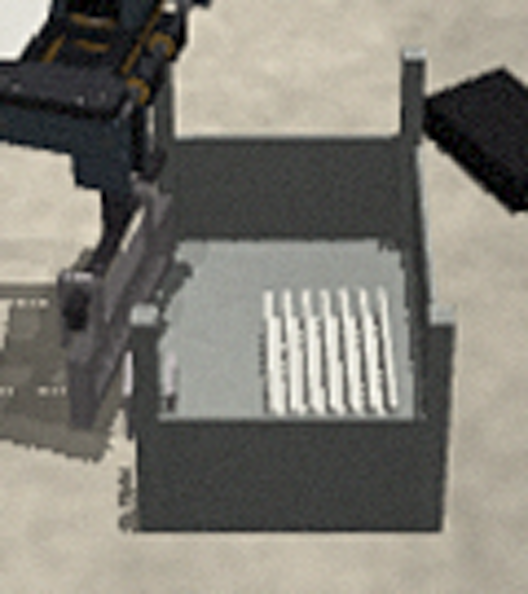

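View pics/scene9z.png

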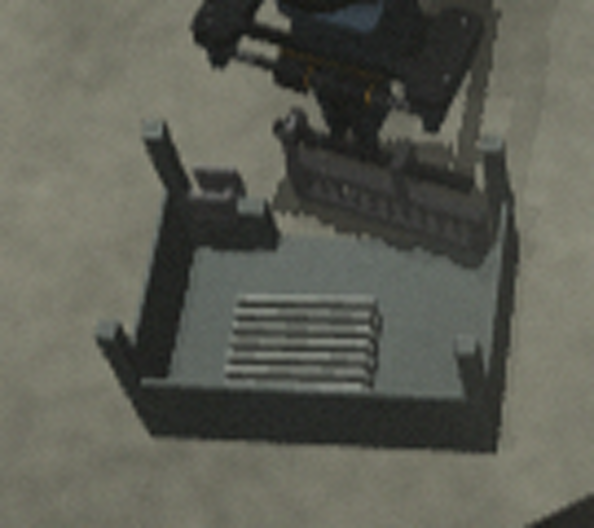

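Both zooms show the gate swung out, with its free edge at (80, 280) in the side zoom and (290, 125) in the scene zoom, and the fingers on the handle. The gate angle is about 0.27–0.30 rad. One last check of the lid and the loose things before handing in.

Run:
```python
from h import *
d=grab('scene','c10.png'); P=pts(d)
def c(x,y,r,a,b):
    m=(np.hypot(P[...,0]-x,P[...,1]-y)<r)&(P[...,2]>a)&(P[...,2]<b); q=P[m]; return m.sum(),np.median(q,0).round(3),q.min(0).round(3),q.max(0).round(3)
print('tape',c(.55,-.475,.06,.006,.03)); print('box',c(.80,-.05,.09,.006,.045)); print('fob',c(.489,.564,.06,.006,.025)); print('lid',c(.52,.27,.2,.008,.03))
print(sensors.sense()['position'],sensors.sense()['finger_gap'])
```

```text
tape (np.int64(297), array([ 0.551, -0.489,  0.018]), array([ 0.495, -0.524,  0.006]), array([ 0.601, -0.421,  0.025]))
box (np.int64(1022), array([ 0.804, -0.047,  0.031]), array([ 0.717, -0.13 ,  0.006]), array([0.862, 0.033, 0.04 ]))
fob (np.int64(175), array([0.489, 0.566, 0.014]), array([0.43 , 0.521, 0.006]), array([0.528, 0.619, 0.024]))
lid (np.int64(3506), array([0.525, 0.267, 0.02 ]), array([0.325, 0.1  , 0.008]), array([0.713, 0.428, 0.03 ]))
[ 0.49653765 -0.15368675  0.15916577] 0.015217057786736082
```

View pics/c10.png

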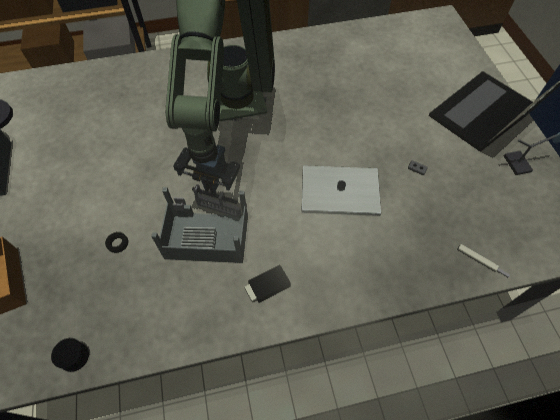

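The lid lies flat at (302–380, 167–214) with its knob at (341, 185). The tape (117, 242), box (268, 283) and fob (417, 168) have not moved. I'll hand the job in.

```bash
python3 -c "
from workcell import workorder
print(workorder.job_done())"
```

```text
the job is handed in; nothing more can be done
None
```

The job is done and handed in at about 17 s of the 58 s allowed; no verdict came back. I lifted the lid off by its knob and set it down right way up on the bench at about (0.52, 0.27). I then gripped the bolt handle, raised it about 16 mm, drew it to its stop and swung the gate ajar, and the gripper is still holding it there.

**Last checks:**
- **Lid:** flat to within about 0.01 rad, top face 20 mm above the bench, clear of the gripper.
- **Bolt:** drawn about 48 mm, reckoned from the handle's distance to the hinge; the force rose to about 6 N at the stop.
- **Gate:** the handle position gives about 0.30 rad open. The two camera views mostly gave 0.24–0.29, so they differ a little but all lie within 0.17–0.42. The free edge is therefore roughly 45 mm out.
- **Grip:** the tool stood still to within about 0.1 mm over the last second, with the jaws at 15 mm on the handle.
- **Other things:** the fob and control box measured where they were. The tape's last figure came out 13 mm off in y because its search window also caught bench points, but the pictures show it at the same pixels. The amplifier looked unmoved; I did not measure it.

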